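# Snap the kitchen torch into its charging cradle

### The job

Put the torch lying on the worktop onto its charging cradle: press it sideways (downwards) into the two spring clips, clear of the charging socket, until both have snapped round the barrel. Then slide it along in the clips, tail first, until its tail is fully home on the contact plate in the socket, push it there for a moment with about 14 N (at least 8 and never over 20 N on the plate) to bed the contacts, and let go. Do not force the clips (40 N at most), and leave the other things on the worktop where they are.

Things in the scene. Friction and masses are not known exactly. Their poses are not given: they have to be found in the camera images.
- torch_mid (a point): Loose dark metal torch (flashlight), 210 mm long, 0.2 kg, lying level on the worktop. This point: on its axis, middle of the round barrel, 20 mm above the worktop. Its x axis runs along the torch towards the head. The barrel is 28 mm in diameter and reaches 70 mm either way from here. It may lie or sit on any of its eight sides.
- torch_tail (a point): Centre of the end face of the torch's tail cap, 92 mm from torch_mid in the torch's -x; axes as torch_mid. The tail cap is eight-sided, 40 mm across flats (43.3 across corners), 22 mm long, without a lens.
- torch_lens (a point): Centre of the end face of the torch's head (glass lens), 118 mm from torch_mid in the torch's +x; axes as torch_mid. The head is eight-sided, 40 mm across flats, 48 mm long, so more than twice as long as the tail cap.
- cradle_seat (a point): Grey charging cradle fixed to the worktop: two upward-open C-shaped steel spring clips and a box-shaped socket on a base plate 8 mm thick, 64 mm wide. This point: on the axis of a seated torch, half-way between the clips, 48 mm above the worktop (40 above the base plate). x: along the seat, away from the socket (where the head goes); y: level, across; z: up. Fingers have room between the clips.
- clip_near (a point): Middle, on the seat axis, of the clip near the socket: 38 mm from cradle_seat in -x, axes as there. Clips: 12 mm long in x; lips stand 10 mm above this point (flared tips to 18), about 21 mm apart. Pressed down, the barrel touches them when its axis is about 20 mm above the seat; both need 7 to 12 N together, from 10 mm on they pull it down on to hard saddles, its axis on the seat axis.
- clip_far (a point): Middle, on the seat axis, of the other, equal clip: 38 mm from cradle_seat in +x. The torch's tail is clear of the socket while torch_mid is 4 to 20 mm from cradle_seat in +x; fully home, torch_mid is 10 mm from it in -x. The seated torch slides along in the clips against a drag of 1 to 4 N.
- contact: Brass contact plate, 26 mm square, fixed and hard, on the end wall of the charging socket. Origin: centre of its front face, on the seat axis, 102 mm from cradle_seat in -x; axes as there. The socket opening is 48 mm square, 12 mm deep down to the plate, faces +x, walls 6 mm thick and closed on top, so the tail can only enter by sliding along x. Fully home, the tail end face lies on this plate.

How it is judged (in metres and radians):
On the way, in this order (a step that is already met when the one before it is completed fails the run):
1. torch snapped down into both clips, tail towards the socket but still outside it (z of torch_mid in the frame of cradle_seat between -0.004 and 0.0025 m and y of torch_mid in the frame of cradle_seat between -0.004 and 0.004 m and x of torch_mid in the frame of cradle_seat between -0.002 and 0.026 m and angle between the x axis of torch_mid and the x axis of cradle_seat, either way round below 0.06 rad), for 0.1 s.
2. torch in the clips, its tail home on the contact plate and pushed against it with more than 8 N (contact force between torch and contact above 8 N and z of torch_mid in the frame of cradle_seat between -0.004 and 0.0025 m and y of torch_mid in the frame of cradle_seat between -0.004 and 0.004 m and x of torch_mid in the frame of cradle_seat between -0.013 and -0.008 m and angle between the x axis of torch_mid and the x axis of cradle_seat, either way round below 0.05 rad), for 0.15 s.
At the end, for the whole second after the job is handed in: The torch sits in both clips (axis within 2.5 mm above, 4 mm below and 4 mm beside the seat axis, within 0.05 rad of it), its tail end within 2 mm of the contact plate, at rest and released (z of torch_mid in the frame of cradle_seat between -0.004 and 0.0025 m and y of torch_mid in the frame of cradle_seat between -0.004 and 0.004 m and x of torch_mid in the frame of cradle_seat between -0.013 and -0.008 m and angle between the x axis of torch_mid and the x axis of cradle_seat, either way round below 0.05 rad and linear speed of torch below 0.02 m/s); the robot touches nothing.
It fails at once if the torch is pressed on the clips, saddles and socket together with more than 40 N (contact force between torch and cradle above 40 N).
It fails at once if the torch is pushed against the contact plate with more than 20 N (contact force between torch and contact above 20 N).
It fails at once if the robot presses on the cradle with more than 25 N (contact force between any of the fingers, the arm and cradle above 25 N).
It fails at once if another thing on the worktop is shifted by more than 30 mm (distance of any of timer, salt, mandarin, mill from where it was at the start of the episode above 0.03 m).
It also fails if it takes over 54 s, if anything falls off the work surface, if the arm or the gripper's body presses on something with over 40 N, if the wrist force passes 120 N, or if a joint passes its speed limit or range.

### The arm

A 6-joint arm with a two-finger parallel gripper is mounted at the origin on the work surface; the furniture and walls round the work are solid. World frame = base frame: x ahead of the robot, y to its left, z up, the work surface at z = 0. Lengths are in mm, angles in rad, forces in N, time in s.
With the tool pointing down it reaches from about 350 to 925 mm from the base axis. Payload 6.4 kg.
Tool frame: the origin (TCP) lies midway between the tips of the shut fingers; the grasp point (between the pads) lies 19 mm behind it; z points along the fingers, y is the direction in which the jaws open and shut (so a half turn about z gives the same grasp; the last joint's range is limited). The gripper opens to 85 mm and grips with 20 to 120 N. Pads are 22 mm wide; open, the fingers measure 114 mm over their backs; the gripper's body (76 mm by 85 mm) begins 54 mm behind the grasp point. The pads swing forward as they close: fully open they stand 13 mm farther back than shut.
Start: joints at [1.053, 0.245, 1.558, -0, 1.339, -0.174], TCP at [219.091, 611.975, 200.49] pointing down, gripper open.
Joint ranges: [-3.13, 3.13], [-1.02, 2.26], [0.13, 2.54], [-0.95, 4.09], [0.21, 2.88], [-2.74, 2.74]. Speed limits (rad/s): [2.57, 2.57, 3.14, 3.14, 3.14, 3.14].

### API

Orientations are given as a unit quaternion [x, y, z, w].
In Python, from workcell import ctrl gives the robot as it stands.
- The arm moves only by the shell command python3 -m creep 'ROWS' [OPENING] [FORCE]. ROWS is a JSON object of lists of equal length, an entry for each row: "travel": the shift along the tool's x, y, z in m, a list of three; "twist": the turn, a rotation vector about the tool's x, y, z in degrees, a list of three. In form: {"travel": [[dx, dy, dz], ...], "twist": [[rx, ry, rz], ...]}. A call has exactly 10 rows; each row is the pose to reach, as a shift and turn from the pose measured when the call began, along the tool's axes at that moment; what a row does not reach only later rows make up. A row lasts 1/8 s, in which the tool goes at most 62.5 mm and 10.7 degrees, less where a joint would pass 70% of its speed; a pose out of reach is approached as far as the arm can. A call with a gripper value outside its range is refused whole. OPENING is the finger opening in m, from 0 to 0.0854, set as the call begins (- or left out, the last holds). The fingers move at their own pace and stop on an object; FORCE is the grip in N (left out, the last holds). Time passes only in rows, so rows that repeat a pose let the fingers close, or fill a call up. It gives the time, the measured TCP pose, the force and the opening at its end, in the units of the state.
- ctrl.sense(): the state, without advancing time (a new reading comes with each control period).
- ctrl.get_image(name): name is "scene" or "side" or "wrist"; returns a dict with "image" (480x640x3 uint8, blue, green, red), "mtx" (3x3 intrinsics, pixels), "pose" (4x4, takes a point from camera to world coordinates). Camera axes: x right, y up, looking along -z (the intrinsics and any distortion apply to the point x, -y, -z); pixel columns grow to the right and rows downward; lengths in mm; the calibration is good to about 2 mm. A picture is of the moment at which its call begins. There is no depth.
- ctrl.hand_in(): hands the job in, once; it reports no verdict.
The state is a dict: "time_s": time; "joints": joint angles; "qvel": joint speeds; "joint_efforts": joint torques, N m; "position": TCP position; "orientation": TCP orientation; "force": force on the tool from outside, world axes, zero at the start; "torque": the same for the moment, N m; "gripper_width": opening from 0.0 (shut) to 1.0 (fully open).
Only numpy, scipy, OpenCV 4.12 (cv2) and the standard library are available. Lean on these libraries where they do the work, as an engineer would, in place of code of your own. Each camera call takes 0.05 s, during which the arm holds its last target.

## Working session

There is one attempt and no reset: what is moved stays moved. The work goes in short steps, Python scripts to look and compute and a shell command to move; the robot and the scene stay as the last step left them, time stands still between calls to the robot, and variables do not carry over. Pictures are saved under pics/ and viewed, and the job is handed in when it is done.

```bash
ls; mkdir -p pics; python3 - <<'E'
from workcell import ctrl
import cv2
s=ctrl.sense();print(s)
for n in ["scene","side","wrist"]:
    d=ctrl.get_image(n);cv2.imwrite(f"pics/{n}0.png",d["image"]);print(n,d["mtx"].round(1).tolist(),d["pose"].round(3).tolist(),[k for k in d])
E
```

```text
pics
{'time_s': 0.0, 'joints': array([ 1.05292253e+00,  2.45807563e-01,  1.55902503e+00,  1.15376135e-05,
        1.33868795e+00, -1.74062855e-01]), 'qvel': array([-7.06285365e-06, -1.52726357e-04,  1.03692229e-03,  9.54335304e-04,
        4.79722899e-05,  1.07824756e-03]), 'joint_efforts': array([-9.33884694e-04, -4.29517150e+01, -3.26124072e+01, -2.65015315e-04,
        5.48580545e-03,  9.11355130e-06]), 'position': array([218.75893447, 611.42703716, 199.37861897]), 'orientation': array([ 1.71061275e-01,  9.85259920e-01, -9.04922566e-04, -3.32160440e-04]), 'force': array([-3.15444734e-04, -3.60988940e-01,  1.47924388e-01]), 'torque': array([0.00980473, 0.03302776, 0.0263632 ]), 'gripper_width': 0.9993112144827093}
scene [[466.6, 0.0, 320.3], [0.0, 466.6, 244.6], [0.0, 0.0, 1.0]] [[0.889, 0.312, -0.335, 194.547], [-0.458, 0.588, -0.667, -713.189], [-0.011, 0.746, 0.666, 668.513], [0.0, 0.0, 0.0, 1.0]] ['image', 'mtx', 'pose']
side [[450.5, 0.0, 322.4], [0.0, 450.5, 237.0], [0.0, 0.0, 1.0]] [[0.999, 0.027, -0.043, 451.776], [-0.05, 0.455, -0.889, -1021.624], [-0.005, 0.89, 0.456, 502.918], [0.0, 0.0, 0.0, 1.0]] ['image', 'mtx', 'pose']
wrist [[407.6, 0.0, 330.8], [0.0, 407.6, 238.6], [0.0, 0.0, 1.0]] [[0.338, -0.904, -0.262, 153.211], [0.941, 0.324, 0.096, 634.815], [-0.002, -0.279, 0.96, 371.249], [0.0, 0.0, 0.0, 1.0]] ['image', 'mtx', 'pose']
```

View pics/scene0.png

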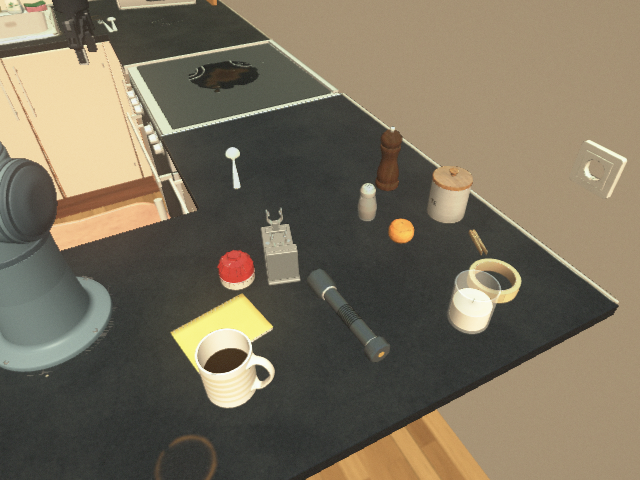

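View pics/side0.png

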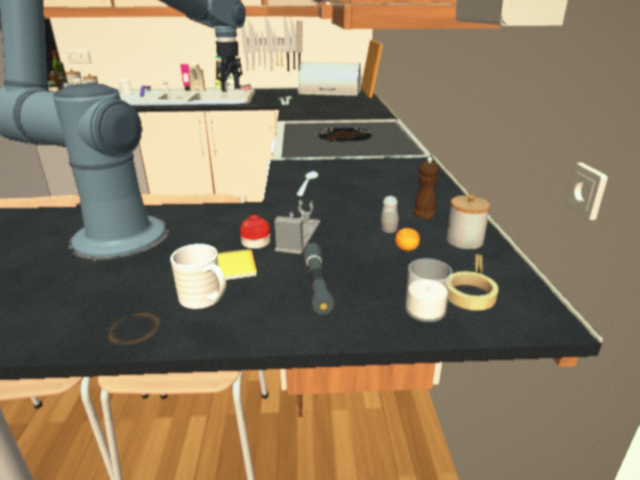

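View pics/wrist0.png

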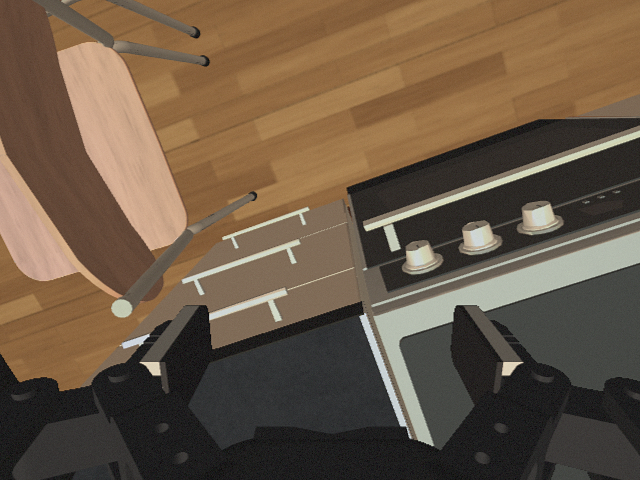

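```bash
cat > h.py <<'E'
import numpy as np,cv2
from workcell import ctrl
from scipy.spatial.transform import Rotation as R
def ray(d,u,v):
    K,P=d["mtx"],d["pose"]
    c=np.array([(u-K[0,2])/K[0,0],-(v-K[1,2])/K[1,1],-1.0])
    return P[:3,3],P[:3,:3]@c
def plane(d,u,v,z):
    o,r=ray(d,u,v);return o+r*(z-o[2])/r[2]
def tri(obs):
    A=np.zeros((3,3));b=np.zeros(3)
    for d,u,v in obs:
        o,r=ray(d,u,v);r=r/np.linalg.norm(r);M=np.eye(3)-np.outer(r,r);A+=M;b+=M@o
    p=np.linalg.solve(A,b)
    return p
def proj(d,p):
    P=d["pose"];c=P[:3,:3].T@(np.asarray(p,float)-P[:3,3]);K=d["mtx"]
    return K[0,0]*c[0]/-c[2]+K[0,2],K[1,1]*-c[1]/-c[2]+K[1,2]
E
python3 - <<'E'
import cv2
a=cv2.imread("pics/scene0.png")[190:370,205:405];cv2.imwrite("pics/sz.png",cv2.resize(a,None,fx=3.3,fy=3.3,interpolation=2))
a=cv2.imread("pics/side0.png")[190:320,235:345];cv2.imwrite("pics/dz.png",cv2.resize(a,None,fx=4.5,fy=4.5,interpolation=2))
E
```

```text
(no output)
```

View pics/sz.png

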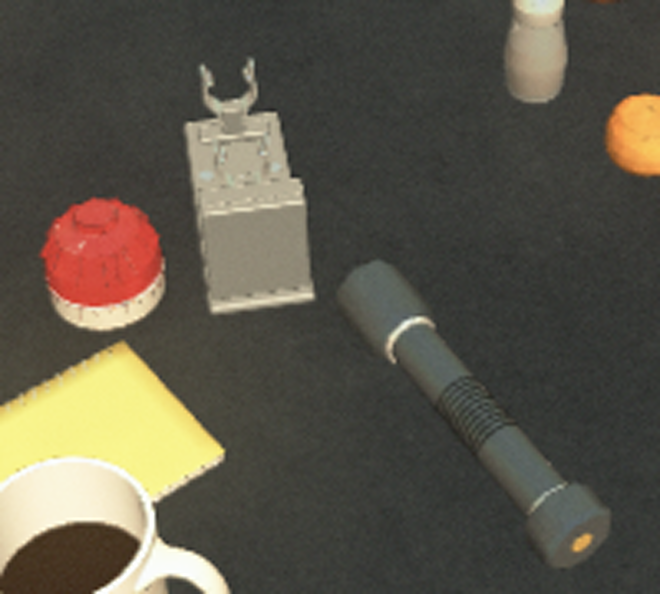

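View pics/dz.png

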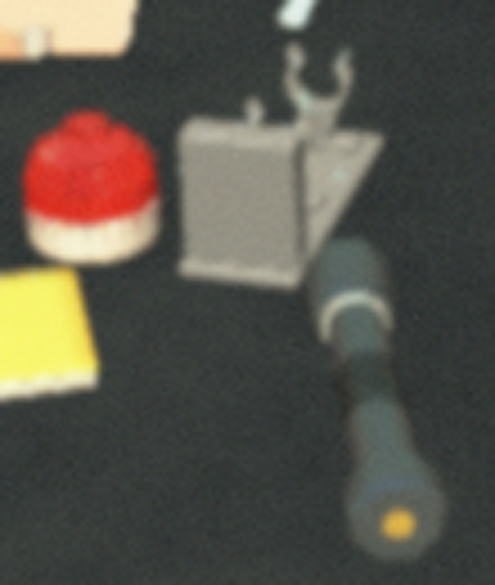

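```bash
python3 - <<'E'
from h import *
S=ctrl.get_image("scene");D=ctrl.get_image("side")
f=lambda x,y:(205+x/3.3,190+y/3.3); g=lambda x,y:(235+x/4.5,190+y/4.5)
t=tri([(S,*f(582,542)),(D,*g(398,523))]);print("tail",t)
# torch axis: collar centre
for n,p in dict(tail=(582,542),collar=(411,339),midgrip=(474,413),headtop=(375,262),headleft=(340,300)).items(): print(n,plane(S,*f(*p),20),plane(S,*f(*p),40))
for n,p,z in [("basecorner L",(211,311),0),("base R",(314,299),0),("sockTopL back",(196,195),68),("sockTop R back",(300,182),68),("topLfront",(203,212),75),("topRfront",(306,201),75)]: print(n,plane(S,*f(*p),z))
for n,a,b in [("far lipL",(203,68),(293,47)),("far lipR",(250,64),(347,52))]: print(n,tri([(S,*f(*a)),(D,*g(*b))]))
for n,p,z in [("D base L",(181,270),4),("D base R",(297,284),4),("topL",(183,130),75),("topR",(303,140),75),("farR",(383,138),8)]: print(n,plane(D,*g(*p),z))
E
```

```text
tail [ 485.58396185 -352.60775641   19.3736743 ]
tail [ 485.81643624 -352.62359103   20.        ] [ 476.83374824 -363.74334816   40.        ]
collar [ 474.62200341 -192.2012297    20.        ] [ 465.98454923 -208.26837684   40.        ]
midgrip [ 479.35188157 -255.59638833   20.        ] [ 470.568559   -269.70844286   40.        ]
headtop [ 484.78772334 -127.56677577   20.        ] [ 475.83676061 -145.62723512   40.        ]
headleft [ 452.48367271 -145.94592734   20.        ] [ 444.52895973 -163.43957774   40.        ]
basecorner L [ 388.38829629 -100.61252274    0.        ]
base R [ 446.99117299 -120.40427973    0.        ]
sockTopL back [396.56178374 -73.17863371  68.        ]
sockTop R back [454.75343418 -91.25251103  68.        ]
topLfront [392.2914643  -95.83474564  75.        ]
topRfront [ 447.85580721 -114.86791726   75.        ]
far lipL [447.03095524  40.30721888  64.93666849]
far lipR [476.66620225  31.96823308  63.98402566]
D base L [ 386.82579877 -107.43520107    4.        ]
D base R [ 445.99103101 -125.61713666    4.        ]
topL [390.81119114 -90.64442042  75.        ]
topR [ 450.98977197 -106.14172599   75.        ]
farR [496.95960125  37.14809186   8.        ]
```

```bash
python3 -m creep '{"travel":[[-0.035,-0.048,-0.01],[-0.07,-0.096,-0.02],[-0.105,-0.144,-0.03],[-0.14,-0.192,-0.04],[-0.175,-0.24,-0.04],[-0.21,-0.288,-0.04],[-0.245,-0.336,-0.04],[-0.28,-0.384,-0.04],[-0.315,-0.432,-0.04],[-0.35,-0.48,-0.04]],"twist":[[0,0,7],[0,0,14],[0,0,21],[0,0,28],[0,0,35],[0,0,42],[0,0,49],[0,0,56],[0,0,62],[0,0,68]]}' 0.0854 60
python3 - <<'E'
from h import *
s=ctrl.sense();M=R.from_quat(s["orientation"]).as_matrix();print(M.round(3),s["joints"])
print(M.T@(np.array([482,-250,240])-s["position"]))
E
```

```text
time_s: 1.5
position: [386.9, 40.0, 240.6]
orientation: [0.694, 0.72, 0.0, 0.001]
force: [1.2, 0.4, 0.7]
gripper_width: 0.998
[[-0.037  0.999  0.001]
 [ 0.999  0.037 -0.001]
 [-0.001  0.001 -1.   ]] [-1.90247171e-01 -4.61951539e-01  2.13456725e+00 -7.01974835e-04
  1.46782740e+00 -2.26760510e-01]
[-293.24521959   84.44280914    0.9833371 ]
```

```bash
python3 -m creep '{"travel":[[-0.03,0.02,0],[-0.06,0.05,0],[-0.07,0.06,0],[-0.07,0.06,0],[-0.07,0.06,0],[-0.07,0.06,0],[-0.07,0.06,0],[-0.07,0.06,0],[-0.07,0.06,0],[-0.07,0.06,0]],"twist":[[0,0,7],[0,0,14],[0,0,20],[0,0,20],[0,0,20],[0,0,20],[0,0,20],[0,0,20],[0,0,20],[0,0,20]]}'
python3 - <<'E'
from h import *
import pickle
d=ctrl.get_image("wrist");cv2.imwrite("pics/w1.png",d["image"]);pickle.dump((d,ctrl.sense()),open("w1.pkl","wb"))
E
```

```text
time_s: 2.75
position: [449.4, -27.8, 240.8]
orientation: [0.808, 0.589, 0.0, 0.001]
force: [-0.4, 0.5, -0.5]
gripper_width: 0.998
```

View pics/w1.png

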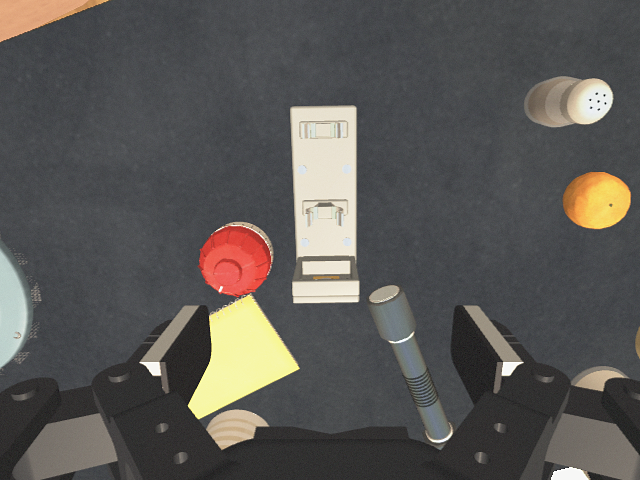

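```bash
python3 -m creep '{"travel":[[-0.04,0.02,0],[-0.08,0.03,0],[-0.11,0.03,0],[-0.11,0.03,0],[-0.11,0.03,0],[-0.11,0.03,0],[-0.11,0.03,0],[-0.11,0.03,0],[-0.11,0.03,0],[-0.11,0.03,0]],"twist":[[0,0,0],[0,0,0],[0,0,0],[0,0,0],[0,0,0],[0,0,0],[0,0,0],[0,0,0],[0,0,0],[0,0,0]]}'
python3 - <<'E'
from h import *
import pickle
d=ctrl.get_image("wrist");cv2.imwrite("pics/w2.png",d["image"]);pickle.dump((d,ctrl.sense()),open("w2.pkl","wb"))
for n,b in (("1",(270,90,390,320)),("2",(250,190,480,470))):
    im=cv2.imread(f"pics/w{n}.png")[b[1]:b[3],b[0]:b[2]]
    k=min(800/im.shape[1],600/im.shape[0]);print(k);cv2.imwrite(f"pics/w{n}z.png",cv2.resize(im,None,fx=k,fy=k,interpolation=2))
E
```

```text
time_s: 4.05
position: [444.1, -141.6, 240.8]
orientation: [0.808, 0.589, 0.0, 0.001]
force: [-0.3, 0.8, 0.5]
gripper_width: 1.003
2.608695652173913
2.142857142857143
```

View pics/w2.png

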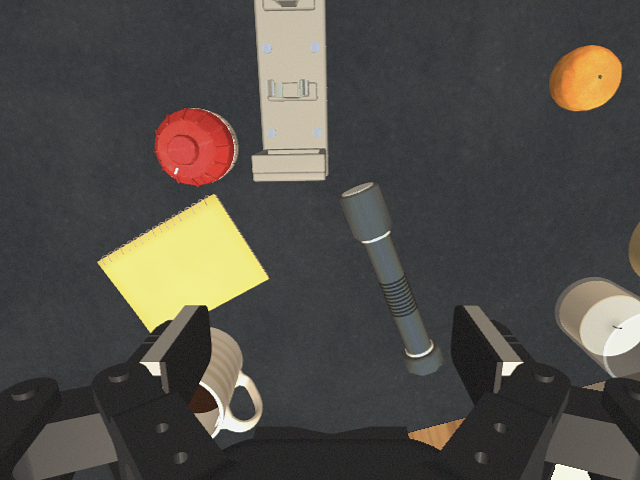

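View pics/w1z.png

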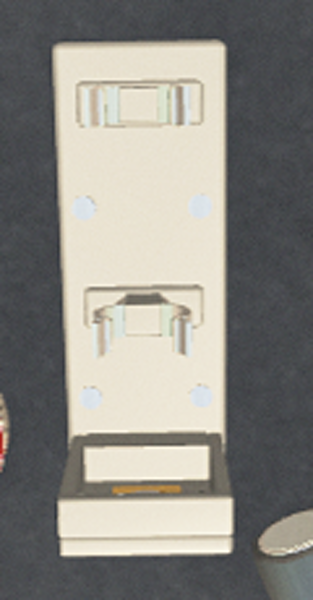

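View pics/w2z.png

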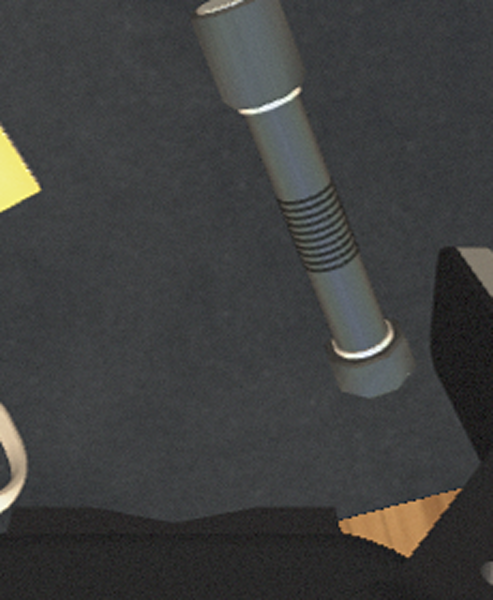

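```bash
python3 - <<'E'
from h import *
im=cv2.imread("pics/w2.png")[0:190,235:345];cv2.imwrite("pics/w2c.png",cv2.resize(im,None,fx=3.15,fy=3.15,interpolation=2))
im=cv2.imread("pics/w1.png")[100:240,285:365];cv2.imwrite("pics/w1c.png",cv2.resize(im,None,fx=4.2,fy=4.2,interpolation=2))
E
```

```text
(no output)
```

View pics/w2c.png

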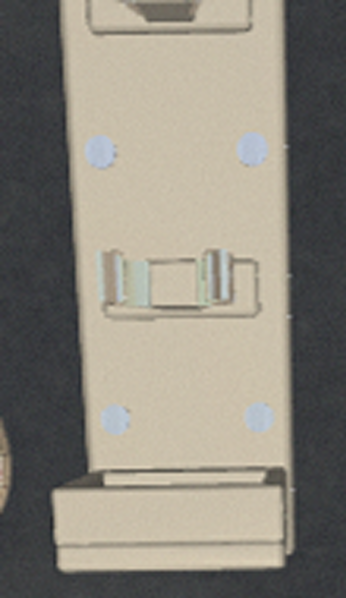

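View pics/w1c.png

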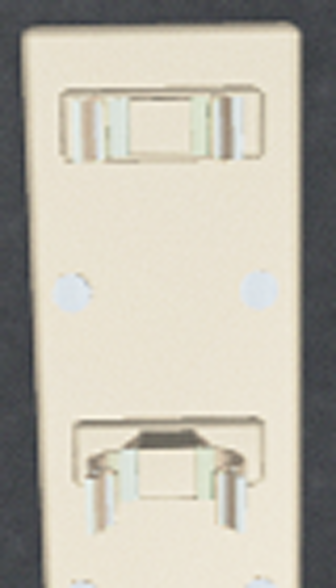

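```bash
python3 - <<'E'
from h import *
import pickle
d1,s1=pickle.load(open("w1.pkl","rb"));d2,s2=pickle.load(open("w2.pkl","rb"))
z1=lambda x,y:(270+x/2.6087,90+y/2.6087); c1=lambda x,y:(285+x/4.2,100+y/4.2); c2=lambda x,y:(235+x/3.15,y/3.15)
P={}
for n,a,b in [("bolt1",z1(84,208),c2(100,152)),("bolt2",z1(200,207),c2(251,150)),("bolt3",z1(91,397),c2(115,419)),("bolt4",z1(201,397),c2(259,417)),
 ("lipLfront",c1(98,530),c2(110,304)),("lipRfront",c1(231,528),c2(219,302)),
 ("sockL",z1(60,499),c2(54,489)),("sockR",z1(231,497),c2(285,486)),("sockLr",z1(60,537),c2(54,547)),("sockRr",z1(231,535),c2(285,543))]:
    p=tri([(d1,*a),(d2,*b)]);P[n]=p
    e=[np.subtract(proj(d,p),q).round(1).tolist() for d,q in((d1,a),(d2,b))]
    print(n,p.round(1),e)
# plate edges line by mask, w1, z=8
hsv=cv2.cvtColor(d1["image"],cv2.COLOR_BGR2HSV);m=d1["image"].min(2)>110
L=[];Rr=[]
for v in range(112,250,2):
    xs=np.where(m[v,275:375])[0]+275
    L.append(plane(d1,xs[0]-.0,v+.0,8)[:2]);Rr.append(plane(d1,xs[-1]+1,v+.0,8)[:2])
for e in(L,Rr):
    vx,vy,x0,y0=cv2.fitLine(np.array(e,np.float32),cv2.DIST_HUBER,0,.01,.01).ravel();print(np.degrees(np.arctan2(vy,vx)),x0,y0)
cen=(np.array(L)+np.array(Rr))/2
vx,vy,x0,y0=cv2.fitLine(cen.astype(np.float32),cv2.DIST_HUBER,0,.01,.01).ravel();print("centre",np.degrees(np.arctan2(vy,vx)),x0,y0,np.linalg.norm(np.array(L)-np.array(Rr),axis=1).mean())
u=np.array([vx,vy]);u*=np.sign(u[1]);n=np.array([-u[1],u[0]])
for k,p in P.items(): print(k,"along",(u@(p[:2]-[x0,y0])).round(1),"across",(n@(p[:2]-[x0,y0])).round(1))
print(x0,y0,u)
E
```

```text
bolt1 [431.2   2.8   7.2] [[-0.0, 0.0], [0.0, -0.0]]
bolt2 [473.  -10.2   8. ] [[-0.1, 0.0], [0.1, -0.0]]
bolt3 [409.4 -68.7   6.4] [[-0.1, 0.0], [0.1, -0.0]]
bolt4 [451.4 -81.7   8.3] [[0.1, -0.0], [-0.1, 0.0]]
lipLfront [425.3 -41.9  58.1] [[0.1, -0.0], [-0.1, 0.0]]
lipRfront [452.4 -50.2  58.3] [[0.1, -0.0], [-0.2, 0.0]]
sockL [398.1 -81.4  75.7] [[-0.1, 0.0], [0.2, -0.0]]
sockR [454.3 -99.   74.8] [[0.6, -0.2], [-0.7, 0.2]]
sockLr [392.7 -95.4  73.7] [[-0.5, 0.2], [0.5, -0.2]]
sockRr [ 449.9 -113.1   73.3] [[0.4, -0.1], [-0.4, 0.1]]
73.07433 419.04297 -4.8434787
73.077805 478.72736 -26.781155
centre 73.07132 452.28452 -4.6250925 63.481215937936554
bolt1 along 1.0 across 22.3
bolt2 along 0.7 across -21.5
bolt3 along -73.8 across 22.4
bolt4 along -74.0 across -21.6
lipLfront along -43.5 across 15.0
lipRfront along -43.5 across -13.4
sockL along -89.2 across 29.5
sockR along -89.8 across -29.4
sockLr along -104.2 across 30.6
sockRr along -104.5 across -29.3
452.28452 -4.6250925 [0.29118103 0.95666796]
```

```bash
python3 - <<'E'
from h import *
import pickle
im=cv2.imread("pics/w1.png")[280:450,355:465];cv2.imwrite("pics/w1t.png",cv2.resize(im,None,fx=3.5,fy=3.5,interpolation=2))
d2,s2=pickle.load(open("w2.pkl","rb"))
z2=lambda x,y:(250+x/2.142857,190+y/2.142857)
a=plane(d2,*z2(270.5,99),20);b=plane(d2,*z2(363,332),20);print(a,b,np.linalg.norm(a-b),np.degrees(np.arctan2(*(a-b)[1::-1])))
a=plane(d2,*z2(275,104),20);b=plane(d2,*z2(359,331),20);print(a,b,np.degrees(np.arctan2(*(a-b)[1::-1])))
E
```

```text
[ 476.21613792 -195.1844777    20.        ] [ 486.61778309 -327.49251153   20.        ] 132.71627646474462 94.49516981648173
[ 477.54226615 -198.17189009   20.        ] [ 484.83397657 -326.3123703    20.        ] 93.25684879490508
```

View pics/w1t.png

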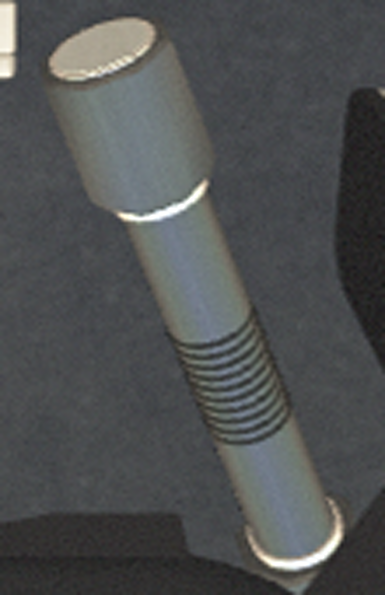

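```bash
python3 - <<'E'
from h import *
import pickle
d1,s1=pickle.load(open("w1.pkl","rb"))
d2,s2=pickle.load(open("w2.pkl","rb"))
z2=lambda x,y:(250+x/2.142857,190+y/2.142857);t1=lambda x,y:(355+x/3.5,280+y/3.5)
for a,b in [(t1(219,328),z2(304,193)),(t1(254,424),z2(331,260)),(t1(165,200),z2(270.5,99))]:
    print(tri([(d1,*a),(d2,*b)]))
M=R.from_quat(s2["orientation"]).as_matrix();print(M.round(3),np.degrees(np.arctan2(M[1,0],M[0,0])))
E
```

```text
[ 479.47620669 -242.191291     27.62715811]
[ 481.89634674 -279.83671514   27.48144527]
[ 476.14877353 -191.6938457    31.44859631]
[[ 0.307  0.952  0.001]
 [ 0.952 -0.307 -0.001]
 [-0.001  0.001 -1.   ]] 72.09990153426857
```

```bash
python3 -m creep '{"travel":[[-0.035,0.025,0.03],[-0.07,0.05,0.06],[-0.1024,0.0716,0.1],[-0.1024,0.0716,0.14],[-0.1024,0.0716,0.14],[-0.1024,0.0716,0.14],[-0.1024,0.0716,0.14],[-0.1024,0.0716,0.14],[-0.1024,0.0716,0.14],[-0.1024,0.0716,0.14]],"twist":[[0,0,-7],[0,0,-14],[0,0,-21.2],[0,0,-21.2],[0,0,-21.2],[0,0,-21.2],[0,0,-21.2],[0,0,-21.2],[0,0,-21.2],[0,0,-21.2]]}'
python3 - <<'E'
from h import *
import pickle
d=ctrl.get_image("wrist");cv2.imwrite("pics/w3.png",d["image"])
s=ctrl.sense();M=R.from_quat(s["orientation"]).as_matrix();print(s["position"],np.degrees(np.arctan2(M[1,0],M[0,0])))
E
```

```text
time_s: 5.35
position: [481.0, -261.2, 101.3]
orientation: [0.686, 0.727, 0.0, 0.001]
force: [0.2, 0.0, -0.8]
gripper_width: 1.0
[ 480.96831341 -261.22577861  101.11531995] 93.30353644235434
```

View pics/w3.png

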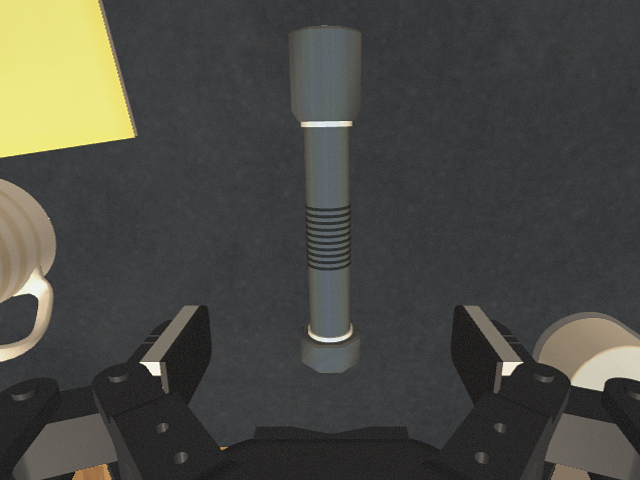

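```bash
python3 - <<'E'
from h import *
d=ctrl.get_image("wrist")
print(proj(d,[481,-261.2,20]))
for p in [(326,124),(305.5,121),(330,338),(308,326),(352,326),(329,238),(328.5,207),(328.5,268),(325,30)]: print(p,plane(d,*p,20).round(1),plane(d,*p,34).round(1))
E
```

```text
(np.float64(329.41272763688687), np.float64(233.32027112958656))
(326, 124) [ 475.2 -193.7   20. ] [ 475.3 -193.6   34. ]
(305.5, 121) [ 462.9 -192.7   20. ] [ 463.7 -192.6   34. ]
(330, 338) [ 485.6 -336.5   20. ] [ 485.2 -328.5   34. ]
(308, 326) [ 470.  -328.1   20. ] [ 470.4 -320.6   34. ]
(352, 326) [ 500.2 -326.5   20. ] [ 499. -319.   34.]
(329, 238) [ 480.9 -264.3   20. ] [ 480.7 -260.3   34. ]
(328.5, 207) [ 479.5 -244.    20. ] [ 479.3 -241.1   34. ]
(328.5, 268) [ 481.7 -284.9   20. ] [ 481.5 -279.7   34. ]
(325, 30) [ 471.9 -142.9   20. ] [ 472.2 -145.6   34. ]
```

```bash
python3 -m creep '{"travel":[[0,0,0.04],[0,0,0.07],[0,0,0.09],[0,0,0.0985],[0,0,0.0985],[0,0,0.0985],[0,0,0.0985],[0,0,0.0985],[0,0,0.0985],[0,0,0.0985]],"twist":[[0,0,-0.9],[0,0,-0.9],[0,0,-0.9],[0,0,-0.9],[0,0,-0.9],[0,0,-0.9],[0,0,-0.9],[0,0,-0.9],[0,0,-0.9],[0,0,-0.9]]}'
python3 -m creep '{"travel":[[0,0,0],[0,0,0],[0,0,0],[0,0,0],[0,0,0],[0,0,0],[0,0,0],[0,0,0],[0,0,0],[0,0,0]],"twist":[[0,0,0],[0,0,0],[0,0,0],[0,0,0],[0,0,0],[0,0,0],[0,0,0],[0,0,0],[0,0,0],[0,0,0]]}' 0.01 60
```

```text
time_s: 6.7
position: [481.1, -261.3, 2.6]
orientation: [0.681, 0.733, 0.0, 0.001]
force: [0.1, 0.7, -0.9]
gripper_width: 1.0
time_s: 7.95
position: [481.1, -261.4, 2.8]
orientation: [0.681, 0.733, -0.0, 0.001]
force: [-3.5, 1.1, 5.0]
gripper_width: 0.12
```

```bash
python3 - <<'E'
from h import *
for n in("wrist","side","scene"):
    d=ctrl.get_image(n);i=d["image"]
    if n=="side": i=cv2.resize(i[180:340,240:400],None,fx=3.5,fy=3.5)
    if n=="scene": i=cv2.resize(i[190:370,205:405],None,fx=3.3,fy=3.3)
    cv2.imwrite(f"pics/{n}4.png",i)
s=ctrl.sense();print(s["gripper_width"],s["position"],s["force"],s["torque"])
E
```

```text
0.11825966119306176 [ 481.09151732 -261.37600238    2.75487093] [-2.65316139  0.62145347  5.15858082] [0.13551145 0.41780126 0.04678258]
```

View pics/wrist4.png

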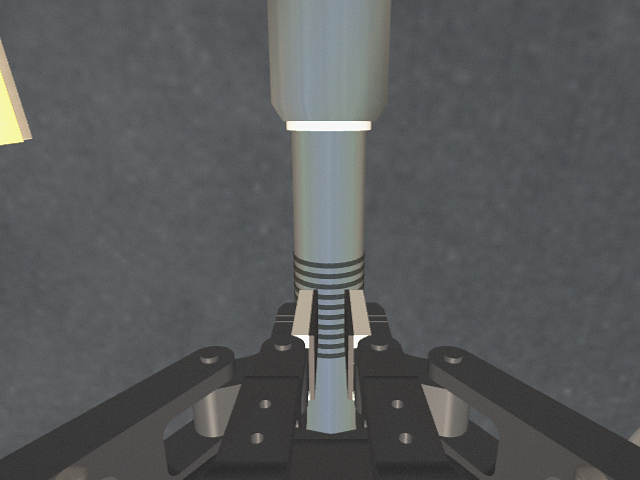

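View pics/scene4.png

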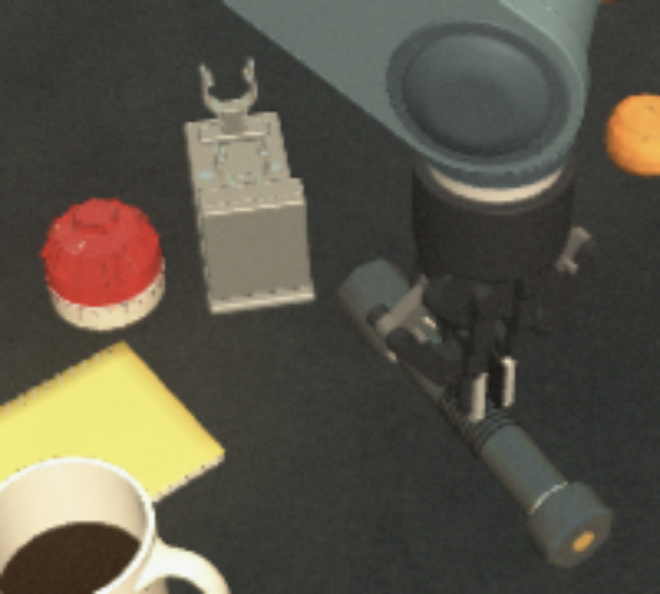

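View pics/side4.png

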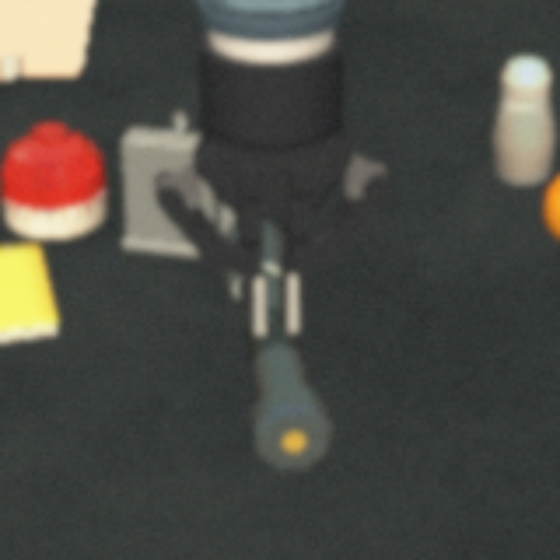

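```bash
python3 - <<'E'
from h import *
S=ctrl.get_image("scene");D=ctrl.get_image("side")
f=lambda x,y:(205+x/3.3,190+y/3.3); g=lambda x,y:(240+x/3.5,180+y/3.5)
for a,b in [((475,418),(260,335)),((507,404),(293,333)),((475,375),(260,275)),((507,358),(293,273)),((582,542),(293,441))]: print(tri([(S,*f(*a)),(D,*g(*b))]))
print(ctrl.sense()["joints"])
E
```

```text
[ 472.17467523 -267.75032299   31.99450588]
[ 490.93907788 -268.74230027   33.54196107]
[ 471.34160512 -268.70641046   70.02154773]
[ 490.29453129 -267.73900056   70.86322314]
[ 485.84701533 -352.46922376   19.4942602 ]
[-7.04753464e-01  2.78660772e-01  1.92391216e+00 -1.07126004e-04
  9.37507608e-01 -7.78079087e-01]
```

```bash
python3 -m creep '{"travel":[[0,0,-0.003],[0,0,-0.003],[0,0,-0.003],[0,0,-0.003],[0,0,-0.003],[0,0,0.005],[0,0,0.01],[0,0,0.015],[0,0,0.015],[0,0,0.015]],"twist":[[0,0,0],[0,0,0],[0,0,0],[0,0,0],[0,0,0],[0,0,0],[0,0,0],[0,0,0],[0,0,0],[0,0,0]]}' 0.06
python3 - <<'E'
from h import *
for n in("wrist","side","scene"):
    d=ctrl.get_image(n);i=d["image"]
    if n=="side": i=cv2.resize(i[180:340,240:400],None,fx=3.5,fy=3.5)
    if n=="scene": i=cv2.resize(i[190:370,205:405],None,fx=3.3,fy=3.3)
    cv2.imwrite(f"pics/{n}5.png",i)
s=ctrl.sense();print(s["gripper_width"],s["position"],s["force"],s["torque"])
E
```

```text
time_s: 9.45
position: [481.2, -261.5, -12.2]
orientation: [0.681, 0.733, -0.0, 0.001]
force: [-1.1, -0.2, 0.7]
gripper_width: 0.7
0.7029885477302391 [ 481.29876418 -261.52562241  -11.99297438] [-0.52732608 -0.17385976  0.33332478] [ 0.00691217 -0.01753114 -0.02054694]
```

View pics/scene5.png

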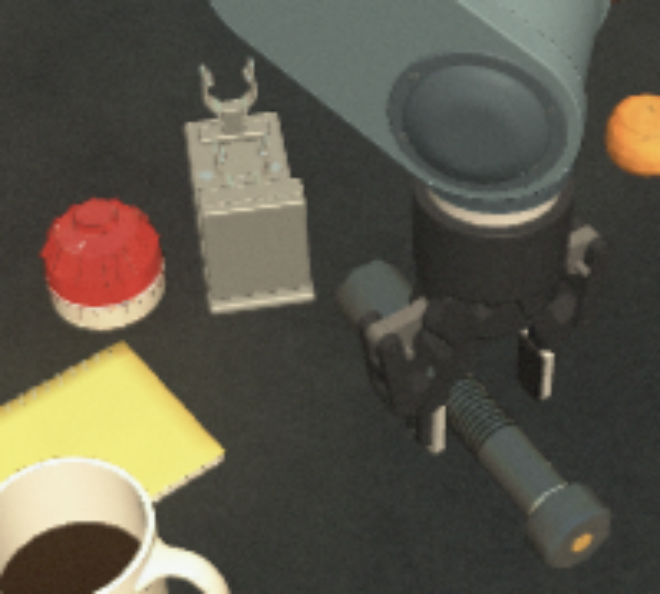

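View pics/side5.png

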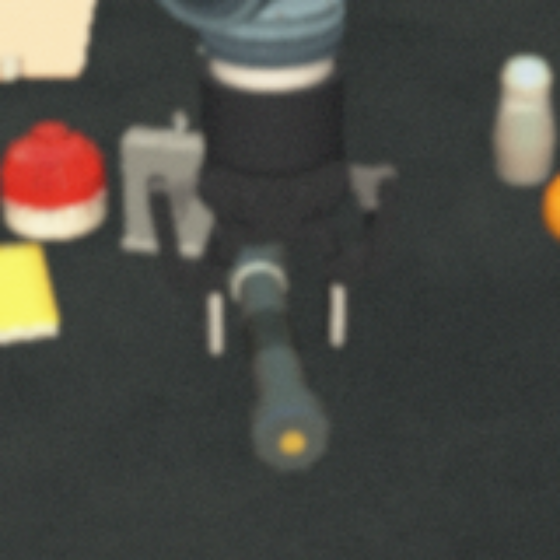

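```bash
python3 - <<'E'
from h import *
S=ctrl.get_image("scene");D=ctrl.get_image("side")
f=lambda x,y:(205+x/3.3,190+y/3.3); g=lambda x,y:(240+x/3.5,180+y/3.5)
for a,b in [((436,451),(216,354)),((545,397),(339,346)),((436,407),(216,293)),((545,350),(339,286))]: print(tri([(S,*f(*a)),(D,*g(*b))]))
E
```

```text
[ 447.22830482 -270.59760095   22.13424655]
[ 517.06898018 -266.16247065   22.27642811]
[ 447.00976566 -271.64261162   61.24268036]
[ 516.23347597 -264.06573507   59.70087201]
```

```bash
python3 -m creep '{"travel":[[0,0,0.006],[0,0,0.011],[0,0,0.015],[0,0,0.015],[0,0,0.015],[0,0,0.015],[0,0,0.015],[0,0,0.015],[0,0,0.015],[0,0,0.015]],"twist":[[0,0,0],[0,0,0],[0,0,0],[0,0,0],[0,0,0],[0,0,0],[0,0,0],[0,0,0],[0,0,0],[0,0,0]]}' 0.05
python3 -m creep '{"travel":[[0,0,0],[0,0,0],[0,0,0],[0,0,0],[0,0,0],[0,0,0],[0,0,0],[0,0,0],[0,0,0],[0,0,0]],"twist":[[0,0,0],[0,0,0],[0,0,0],[0,0,0],[0,0,0],[0,0,0],[0,0,0],[0,0,0],[0,0,0],[0,0,0]]}' 0.0 60
```

```text
time_s: 10.95
position: [481.3, -261.5, -27.0]
orientation: [0.681, 0.733, -0.0, 0.001]
force: [0.5, -0.3, -0.3]
gripper_width: 0.587
time_s: 12.2
position: [481.4, -261.7, -26.8]
orientation: [0.681, 0.733, -0.0, 0.001]
force: [-2.1, -0.5, 4.5]
gripper_width: 0.309
```

```bash
python3 -m creep '{"travel":[[0,0,-0.02],[0,0,-0.05],[0,0,-0.09],[0.02,0,-0.12],[0.06,-0.001,-0.13],[0.11,-0.002,-0.13],[0.16,-0.003,-0.13],[0.21,-0.004,-0.13],[0.25,-0.006,-0.13],[0.2687,-0.0067,-0.13]],"twist":[[0,0,0],[0,0,0],[0,0,0],[0,0,1],[0,0,4],[0,0,8],[0,0,12],[0,0,16],[0,0,20],[0,0,21.1]]}' - 80
python3 - <<'E'
from h import *
for n in("wrist","side","scene"):
    d=ctrl.get_image(n);i=d["image"]
    if n=="side": i=cv2.resize(i[130:290,220:380],None,fx=3.5,fy=3.5)
    if n=="scene": i=cv2.resize(i[140:320,185:385],None,fx=3.3,fy=3.3)
    cv2.imwrite(f"pics/{n}6.png",i)
s=ctrl.sense();M=R.from_quat(s["orientation"]).as_matrix();print(s["gripper_width"],s["position"],s["force"],s["torque"],np.degrees(np.arctan2(M[1,0],M[0,0])))
E
```

```text
time_s: 13.45
position: [453.3, 8.2, 101.4]
orientation: [0.803, 0.596, -0.0, 0.0]
force: [0.2, 0.1, -2.7]
gripper_width: 0.299
0.2967245837930739 [453.97850255   6.73059249 101.79583946] [ 0.34321415 -0.36455318 -2.40278414] [-0.04812626 -0.03288032  0.02407849] 73.22506528818393
```

View pics/wrist6.png

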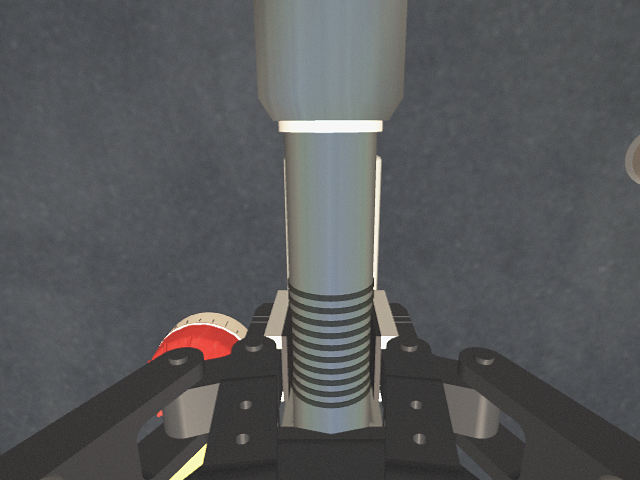

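View pics/scene6.png

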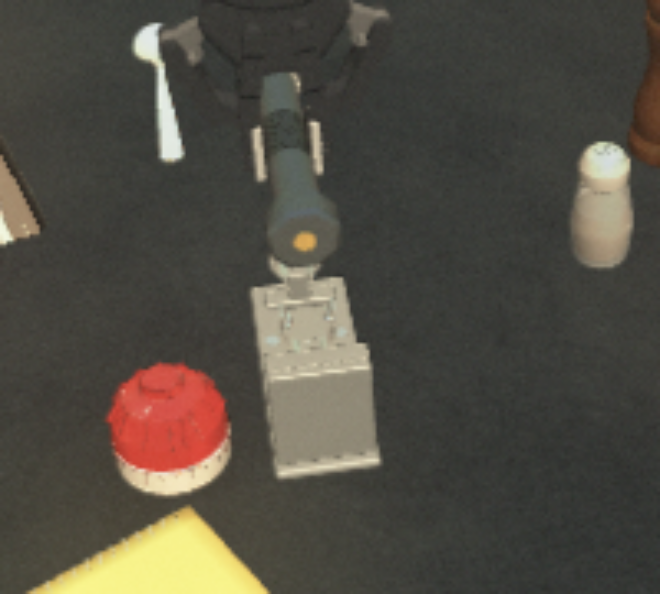

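View pics/side6.png

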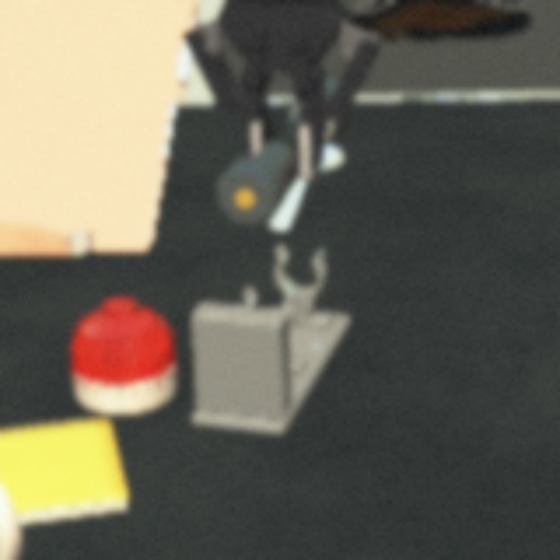

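```bash
python3 - <<'E'
from h import *
S=ctrl.get_image("scene");D=ctrl.get_image("side")
f=lambda x,y:(185+x/3.3,140+y/3.3); g=lambda x,y:(220+x/3.5,130+y/3.5)
t=tri([(S,*f(305,241)),(D,*g(244,199))]);print("tail",t)
u=np.array([.2914,.9566]);n=np.array([-.9566,.2914]);s0=np.array([451.95,-4.0])
print("tail in cradle frame",u@(t[:2]-s0),n@(t[:2]-s0))
p=ctrl.sense()["position"];print("tcp",p,u@(p[:2]-s0),n@(p[:2]-s0))
# cradle seat check in scene/side: far lip tips
for a,b in [((0,0),(0,0))]: pass
a=cv2.imread("pics/scene0.png")[200:300,245:315];cv2.imwrite("pics/sc0.png",cv2.resize(a,None,fx=6,fy=6,interpolation=2))
a=cv2.imread("pics/side0.png")[190:260,265:325];cv2.imwrite("pics/sd0.png",cv2.resize(a,None,fx=8,fy=8,interpolation=2))
E
```

```text
tail [426.03660073 -80.8252318  148.47495167]
tail in cradle frame -81.04218128796495 2.401885190078879
tcp [454.56836929   5.60337991 102.24834309] 9.949586035975623 0.29369283871743707
```

View pics/sc0.png

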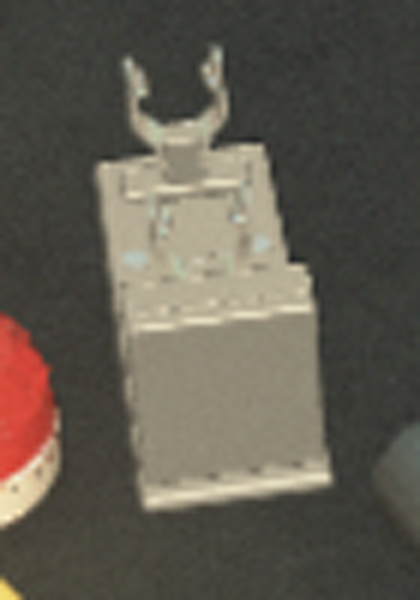

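View pics/sd0.png

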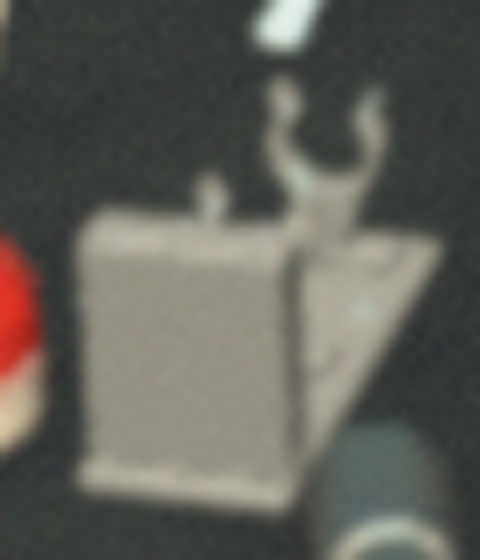

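```bash
python3 - <<'E'
from h import *
S=ctrl.get_image("scene");D=ctrl.get_image("side")
f=lambda x,y:(245+x/6,200+y/6); g=lambda x,y:(265+x/8,190+y/8)
u=np.array([.2914,.9566]);n=np.array([-.9566,.2914]);s0=np.array([451.95,-4.0])
for a,b in [((128,62),(283,85)),((215,52),(373,95))]:
    t=tri([(S,*f(*a)),(D,*g(*b))]);print(t,u@(t[:2]-s0),n@(t[:2]-s0))
for a,z in [((133,326),78),((313,306),78),((142,508),0),((332,488),0)]:
    t=plane(S,*f(*a),z);print(t,u@(t[:2]-s0),n@(t[:2]-s0))
for a,z in [((80,245),78),((295,262),78),((78,490),0),((290,515),0)]:
    t=plane(D,*g(*a),z);print(t,u@(t[:2]-s0),n@(t[:2]-s0))
i=D["image"][130:290,220:380];cv2.imwrite("pics/side7.png",cv2.resize(i,None,fx=3.5,fy=3.5))
i=S["image"][140:320,185:385];cv2.imwrite("pics/scene7.png",cv2.resize(i,None,fx=3.3,fy=3.3))
E
```

```text
[447.7264202   43.52205325  63.15222396] 44.22884498362613 17.888202754447324
[476.45901051  32.93390737  63.81659357] 42.4729014541263 -12.68277884365388
[392.27032768 -99.75519913  78.        ] -108.9900800049746 29.186509513568808
[ 445.53921113 -117.62778377   78.        ] -110.56444183140164 -26.978575555750524
[ 387.47234357 -101.42245629    0.        ] -111.98311076657987 33.290422375894806
[ 446.45463484 -122.37112933    0.        ] -114.83517172049581 -29.236480777157126
[ 390.13927007 -106.34149909   78.        ] -115.91152472959384 29.30583142010465
[ 449.89341034 -121.03235089   78.        ] -112.55243709324174 -32.135893380741926
[ 385.47196452 -106.06309715    0.        ] -117.00525827126327 33.85170223070531
[ 446.46572233 -124.38146451    0.        ] -116.75502746738626 -29.832898737523816
```

View pics/scene7.png

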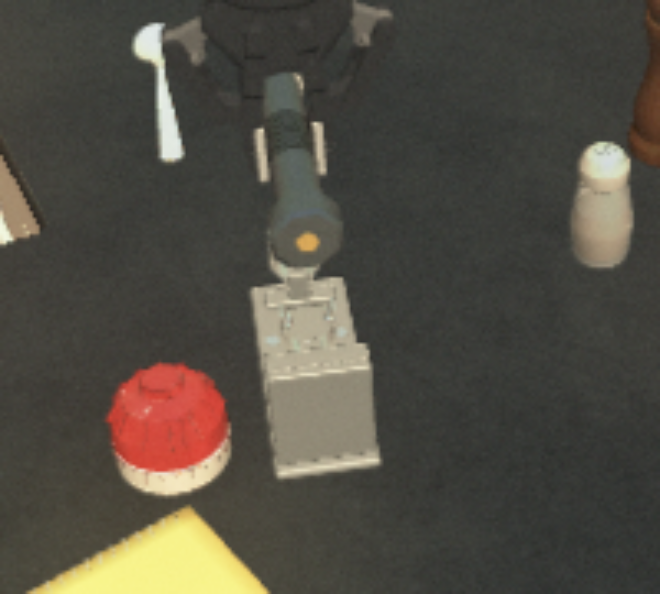

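View pics/side7.png

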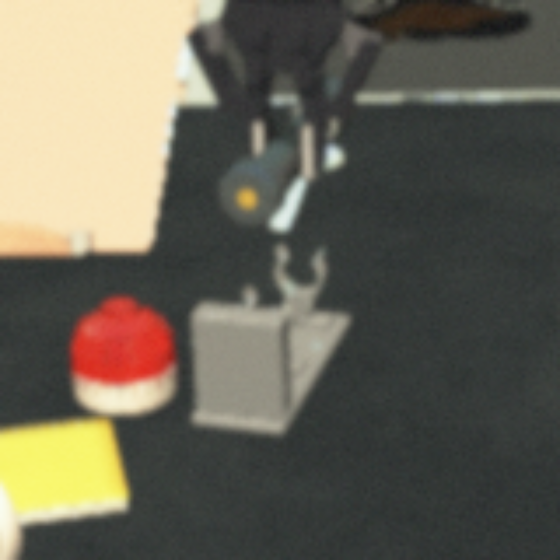

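```bash
python3 -m creep '{"travel":[[0,0,0.02],[0,0,0.045],[0,0,0.065],[0,0,0.073],[0,0,0.073],[0,0,0.073],[0,0,0.073],[0,0,0.073],[0,0,0.073],[0,0,0.073]],"twist":[[0,0,0],[0,0,0],[0,0,0],[0,0,0],[0,0,0],[0,0,0],[0,0,0],[0,0,0],[0,0,0],[0,0,0]]}'
python3 - <<'E'
from h import *
u=np.array([.2914,.9566]);n=np.array([-.9566,.2914]);s0=np.array([451.95,-4.0])
for nme in("wrist","side","scene"):
    d=ctrl.get_image(nme);i=d["image"]
    if nme=="side": i=cv2.resize(i[160:270,240:350],None,fx=5,fy=5,interpolation=2)
    if nme=="scene": i=cv2.resize(i[170:300,225:335],None,fx=4.5,fy=4.5,interpolation=2)
    cv2.imwrite(f"pics/{nme}8.png",i)
s=ctrl.sense();p=s["position"];M=R.from_quat(s["orientation"]).as_matrix();print(p,u@(p[:2]-s0),n@(p[:2]-s0),s["force"],s["torque"],np.degrees(np.arctan2(M[1,0],M[0,0])),s["gripper_width"])
E
```

```text
time_s: 15.05
position: [454.9, 5.2, 29.6]
orientation: [0.804, 0.595, 0.0, 0.001]
force: [-0.2, 0.8, -2.3]
gripper_width: 0.305
[454.8824352    5.18013035  29.50819455] 9.63622431202113 -0.1300775277648992 [-0.68831911  0.108377   -1.40164876] [-0.05879819  0.04148771 -0.05187421] 73.04647109427574 0.3051423651665987
```

View pics/wrist8.png

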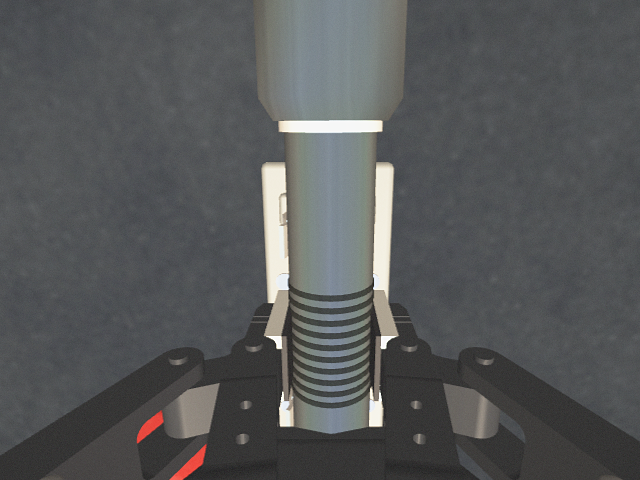

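View pics/scene8.png

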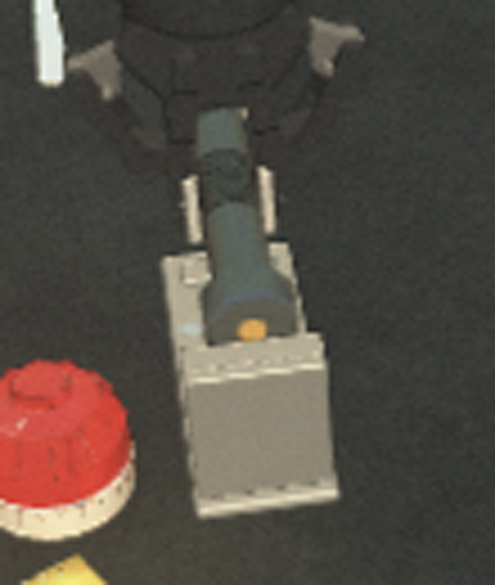

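View pics/side8.png

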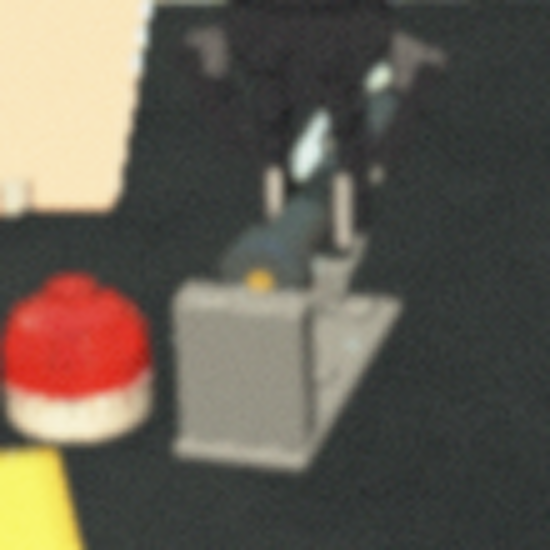

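```bash
python3 - <<'E'
from h import *
u=np.array([.2914,.9566]);n=np.array([-.9566,.2914]);s0=np.array([451.95,-4.0])
d=ctrl.get_image("wrist");g=d["image"].astype(int);br=g.sum(2)//3
for v in (175,190,205,220,235,250):
    row=g[v].sum(1)/3
    gr=np.diff(np.convolve(row,[1/3]*3,'same'))
    L=250+np.argmax(gr[250:275])+.5;Rr=380+np.argmin(gr[380:405])+.5
    bl=279+np.argmin(gr[279:300])+.5;b2=365+np.argmax(gr[365:385])+.5
    a=plane(d,L,v,8)[:2];b=plane(d,Rr,v,8)[:2];c=plane(d,(bl+b2)/2,v,76)[:2]
    print(v,L,Rr,bl,b2,"plate y",n@(a-s0),n@(b-s0),n@((a+b)/2-s0),"torch y",n@(c-s0),"x",u@(c-s0))
# tail button
E
```

```text
175 261.5 393.5 285.5 375.5 plate y 31.489475262703237 -30.825220164005824 0.3321275493486782 torch y -0.9270837376457748 x 63.77234723810478
190 262.5 392.5 285.5 375.5 plate y 31.357750303750144 -30.64616865830268 0.35579082272373086 torch y -0.9213177487402006 x 59.154017937358596
205 263.5 391.5 286.5 375.5 plate y 31.22327726389848 -30.46338348980787 0.37994688704527646 torch y -1.0715819932360309 x 54.439103660013394
220 264.5 391.5 287.5 374.5 plate y 31.08596923986386 -30.764213604094362 0.16087781788477648 torch y -1.0672172956261423 x 49.625051573629506
235 264.5 390.5 287.5 374.5 plate y 31.437464835146216 -30.57879132126602 0.42933675694009876 torch y -1.062759620275968 x 44.70844949988422
250 265.5 389.5 287.5 373.5 plate y 31.299507161131725 -30.389377654666102 0.45506475323278534 torch y -0.89701229088819 x 39.68630649988607
```

```bash
python3 -m creep '{"travel":[[0,-0.0012,0.002],[0,-0.0012,0.004],[0,-0.0012,0.006],[0,-0.0012,0.008],[0,-0.0012,0.01],[0,-0.0012,0.012],[0,-0.0012,0.014],[0,-0.0012,0.016],[0,-0.0012,0.016],[0,-0.0012,0.016]],"twist":[[0,0,0],[0,0,0],[0,0,0],[0,0,0],[0,0,0],[0,0,0],[0,0,0],[0,0,0],[0,0,0],[0,0,0]]}' - 100
python3 - <<'E'
from h import *
u=np.array([.2914,.9566]);n=np.array([-.9566,.2914]);s0=np.array([451.95,-4.0])
s=ctrl.sense();p=s["position"];print(p,u@(p[:2]-s0),n@(p[:2]-s0),s["force"],s["torque"],s["gripper_width"])
d=ctrl.get_image("wrist");cv2.imwrite("pics/wrist9.png",d["image"])
i=ctrl.get_image("side")["image"];cv2.imwrite("pics/side9.png",cv2.resize(i[160:270,240:350],None,fx=5,fy=5,interpolation=2))
E
```

```text
time_s: 16.5
position: [453.9, 5.5, 13.7]
orientation: [0.804, 0.595, 0.0, 0.001]
force: [-1.1, 2.0, 4.0]
gripper_width: 0.293
[453.86135774   5.54293082  13.65379364] 9.685737266206361 0.952405227752353 [-1.1367169   2.00995547  3.96153836] [ 0.06687504  0.34854544 -0.04882964] 0.2926477948801387
```

View pics/wrist9.png

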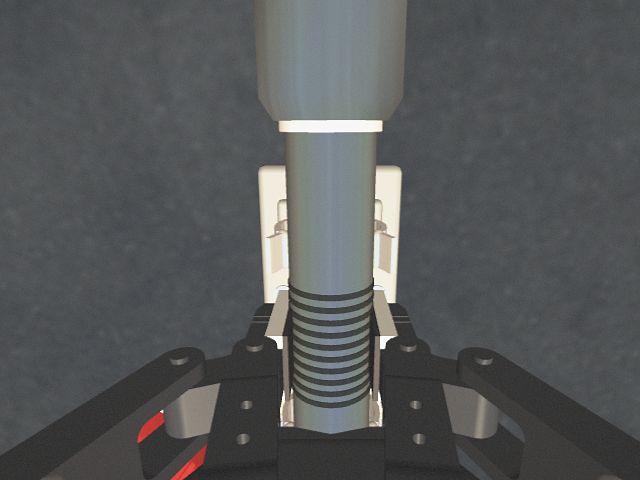

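View pics/side9.png

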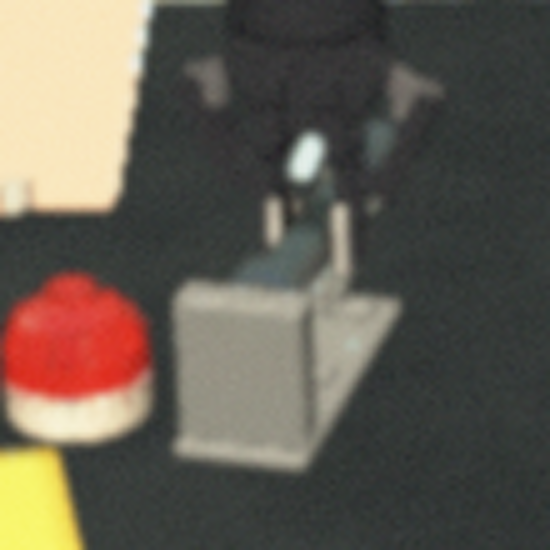

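```bash
python3 -m creep '{"travel":[[0,0,0.0015],[0,0,0.003],[0,0,0.0045],[0,0,0.006],[0,0,0.0075],[0,0,0.009],[0,0,0.01],[0,0,0.011],[0,0,0.011],[0,0,0.011]],"twist":[[0,0,0],[0,0,0],[0,0,0],[0,0,0],[0,0,0],[0,0,0],[0,0,0],[0,0,0],[0,0,0],[0,0,0]]}'
python3 - <<'E'
from h import *
u=np.array([.2914,.9566]);n=np.array([-.9566,.2914]);s0=np.array([451.95,-4.0])
s=ctrl.sense();p=s["position"];print(p,u@(p[:2]-s0),n@(p[:2]-s0),s["force"],s["torque"],s["gripper_width"])
d=ctrl.get_image("wrist");cv2.imwrite("pics/wrist10.png",d["image"])
i=ctrl.get_image("side")["image"];cv2.imwrite("pics/side10.png",cv2.resize(i[160:270,240:350],None,fx=5,fy=5,interpolation=2))
i=ctrl.get_image("scene")["image"];cv2.imwrite("pics/scene10.png",cv2.resize(i[170:300,225:335],None,fx=4.5,fy=4.5,interpolation=2))
E
```

```text
time_s: 17.85
position: [453.5, 5.6, 2.3]
orientation: [0.804, 0.595, -0.0, 0.001]
force: [-0.3, 0.1, -7.3]
gripper_width: 0.296
[453.47052656   5.61715851   2.3098844 ] 9.64285526497336 1.3479042839377644 [-0.27698421  0.11991536 -7.34524412] [ 0.01386875  0.09043679 -0.06069989] 0.2955971066024863
```

View pics/wrist10.png

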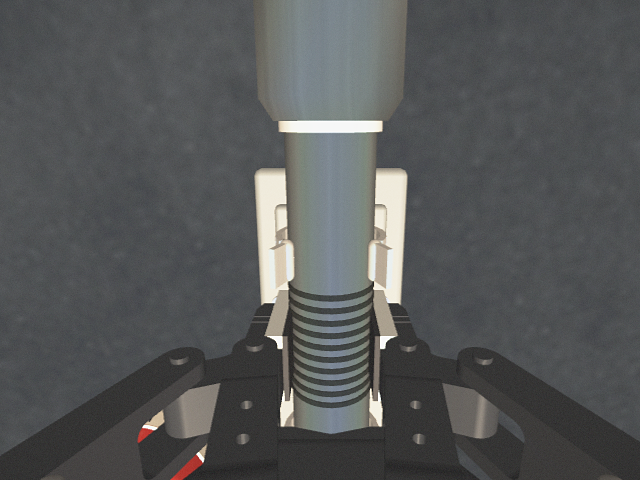

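View pics/scene10.png

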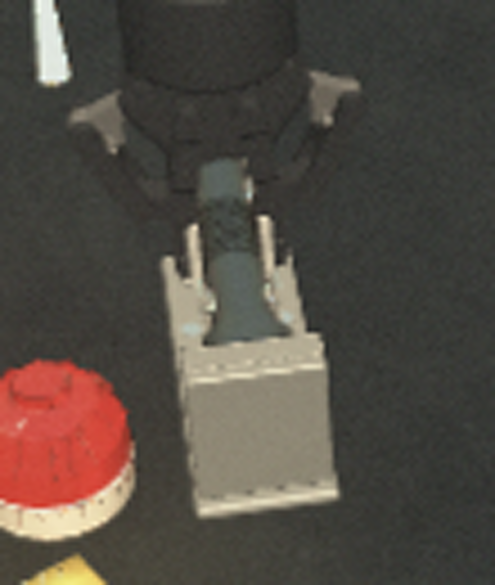

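```bash
python3 -m creep '{"travel":[[0,0,0.0003],[0,0,0.0006],[0,0,0.0008],[0,0,0.001],[0,0,0.001],[0,0,0.001],[0,0,0.001],[0,0,0.001],[0,0,0.001],[0,0,0.001]],"twist":[[0,0,0],[0,0,0],[0,0,0],[0,0,0],[0,0,0],[0,0,0],[0,0,0],[0,0,0],[0,0,0],[0,0,0]]}'
```

```text
time_s: 19.25
position: [453.6, 5.6, 1.4]
orientation: [0.804, 0.595, -0.0, 0.001]
force: [-2.0, 0.5, -2.8]
gripper_width: 0.295
```

```bash
python3 -m creep '{"travel":[[-0.002,0,0],[-0.004,0,0],[-0.006,0,0],[-0.008,0,0],[-0.01,0,0],[-0.012,0,0],[-0.014,0,0],[-0.015,0,0],[-0.016,0,0],[-0.016,0,0]],"twist":[[0,0,0],[0,0,0],[0,0,0],[0,0,0],[0,0,0],[0,0,0],[0,0,0],[0,0,0],[0,0,0],[0,0,0]]}'
cat > st.py <<'E'
from h import *
u=np.array([.2914,.9566]);n=np.array([-.9566,.2914]);s0=np.array([451.95,-4.0])
s=ctrl.sense();p=s["position"];F=s["force"];print("x,y",u@(p[:2]-s0),n@(p[:2]-s0),"Fx,Fy,Fz",u@F[:2],n@F[:2],F[2],"torque",s["torque"].round(2),s["gripper_width"])
E
python3 st.py
```

```text
time_s: 20.5
position: [448.9, -9.9, 1.4]
orientation: [0.804, 0.595, -0.0, 0.001]
force: [-0.4, -0.9, -3.0]
gripper_width: 0.292
x,y -6.511274626560938 1.2303836593163482 Fx,Fy,Fz -0.9359202912490726 0.14835649133299428 -3.0108168665345683 torque [-0.06  0.18 -0.  ] 0.2923982518472609
```

```bash
python3 -m creep '{"travel":[[-0.0005,0,0],[-0.001,0,0],[-0.0015,0,0],[-0.002,0,0],[-0.0025,0,0],[-0.0025,0,0],[-0.0025,0,0],[-0.0025,0,0],[-0.0025,0,0],[-0.0025,0,0]],"twist":[[0,0,0],[0,0,0],[0,0,0],[0,0,0],[0,0,0],[0,0,0],[0,0,0],[0,0,0],[0,0,0],[0,0,0]]}'
python3 st.py
```

```text
time_s: 21.75
position: [448.1, -12.3, 1.4]
orientation: [0.804, 0.595, -0.0, 0.001]
force: [-0.3, 0.2, -2.8]
gripper_width: 0.293
x,y -9.07198201886974 1.2352640781409598 Fx,Fy,Fz 0.08388033891230957 0.30274003380189524 -2.82446408932332 torque [-0.05  0.14  0.02] 0.29294927031481405
```

```bash
python3 -m creep '{"travel":[[-0.0002,0,0],[-0.0004,0,0],[-0.0006,0,0],[-0.0008,0,0],[-0.001,0,0],[-0.001,0,0],[-0.001,0,0],[-0.001,0,0],[-0.001,0,0],[-0.001,0,0]],"twist":[[0,0,0],[0,0,0],[0,0,0],[0,0,0],[0,0,0],[0,0,0],[0,0,0],[0,0,0],[0,0,0],[0,0,0]]}'
python3 st.py
```

```text
time_s: 23.0
position: [448.1, -12.6, 1.4]
orientation: [0.804, 0.595, 0.0, 0.001]
force: [1.4, 5.6, -2.9]
gripper_width: 0.299
x,y -9.359698815743416 1.2097543395416122 Fx,Fy,Fz 5.732572390171855 0.24470971164464259 -2.875991955275076 torque [ 0.9  -0.19 -0.06] 0.2985030278210008
```

```bash
python3 -m creep '{"travel":[[-0.0003,0,0],[-0.0006,0,0],[-0.0009,0,0],[-0.0011,0,0],[-0.0013,0,0],[-0.0013,0,0],[-0.0013,0,0],[-0.0013,0,0],[-0.0013,0,0],[-0.0013,0,0]],"twist":[[0,0,0],[0,0,0],[0,0,0],[0,0,0],[0,0,0],[0,0,0],[0,0,0],[0,0,0],[0,0,0],[0,0,0]]}'
python3 st.py
```

```text
time_s: 24.25
position: [448.2, -12.5, 1.5]
orientation: [0.804, 0.595, 0.002, -0.0]
force: [3.9, 9.6, -4.1]
gripper_width: 0.298
x,y -9.263907565521535 1.1142994847371648 Fx,Fy,Fz 10.360785495103702 -0.9538020419165226 -4.1386929055234 torque [ 1.57 -0.5   0.05] 0.2980273056399618
```

```bash
python3 -m creep '{"travel":[[-0.0012,0,0],[-0.0014,0,0],[-0.0016,0,0],[-0.0018,0,0],[-0.0019,0,0],[-0.0019,0,0],[-0.0019,0,0],[-0.0019,0,0],[-0.0019,0,0],[-0.0019,0,0]],"twist":[[0,0,0],[0,0,0],[0,0,0],[0,0,0],[0,0,0],[0,0,0],[0,0,0],[0,0,0],[0,0,0],[0,0,0]]}'
python3 st.py
```

```text
time_s: 25.5
position: [448.3, -12.4, 1.6]
orientation: [0.804, 0.594, 0.004, -0.001]
force: [4.5, 14.3, -4.1]
gripper_width: 0.296
x,y -9.117886769985063 1.0511059001969383 Fx,Fy,Fz 15.041180520627954 -0.172116660142429 -4.100492036578076 torque [ 2.03 -0.62  0.06] 0.2957387622086473
```

```bash
python3 -m creep '{"travel":[[0,0,0],[0,0,0],[0,0,0],[0,0,0],[0,0,0],[0,0,0],[0,0,0],[0,0,0],[0,0,0],[0,0,0]],"twist":[[0,0,0],[0,0,0],[0,0,0],[0,0,0],[0,0,0],[0,0,0],[0,0,0],[0,0,0],[0,0,0],[0,0,0]]}'
python3 st.py
python3 -m creep '{"travel":[[0,0,0],[0,0,0],[0,0,0],[0,0,0],[0,0,0],[0,0,0],[0,0,0],[0,0,0],[0,0,0],[0,0,0]],"twist":[[0,0,0],[0,0,0],[0,0,0],[0,0,0],[0,0,0],[0,0,0],[0,0,0],[0,0,0],[0,0,0],[0,0,0]]}' 0.05
python3 st.py
python3 - <<'E'
from h import *
d=ctrl.get_image("wrist");cv2.imwrite("pics/wrist11.png",d["image"])
E
```

```text
time_s: 26.75
position: [448.3, -12.3, 1.5]
orientation: [0.804, 0.594, 0.004, -0.001]
force: [1.5, 4.5, -3.7]
gripper_width: 0.295
x,y -9.026922414982087 1.0787558359156493 Fx,Fy,Fz 4.770130240053405 -0.10643518698276759 -3.706109816878739 torque [ 0.65 -0.14  0.09] 0.294893138442248
time_s: 28.0
position: [448.3, -12.3, 1.5]
orientation: [0.804, 0.594, 0.004, -0.001]
force: [0.0, 0.3, -1.5]
gripper_width: 0.582
x,y -8.979997041301438 1.0846810240586557 Fx,Fy,Fz 0.3186720581692724 0.06841117006525214 -1.5022807103286897 torque [-0.01  0.1   0.02] 0.5819635814106923
```

View pics/wrist11.png

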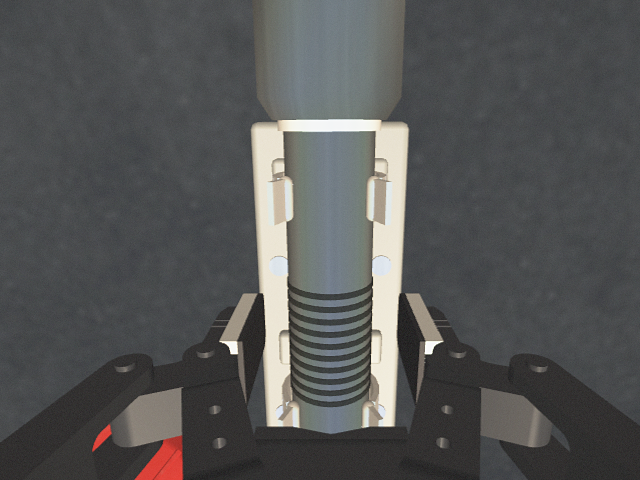

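```bash
python3 -m creep '{"travel":[[0,0,-0.01],[0,0,-0.03],[0,0,-0.06],[0,0,-0.1],[0,0,-0.15],[0.02,0,-0.2],[0.04,0,-0.2],[0.04,0,-0.2],[0.04,0,-0.2],[0.04,0,-0.2]],"twist":[[0,0,0],[0,0,0],[0,0,0],[0,0,0],[0,0,0],[0,0,0],[0,0,0],[0,0,0],[0,0,0],[0,0,0]]}'
python3 st.py
python3 - <<'E'
from h import *
d=ctrl.get_image("wrist");cv2.imwrite("pics/wrist12.png",d["image"])
d=ctrl.get_image("scene");cv2.imwrite("pics/scene12.png",d["image"])
i=ctrl.get_image("side")["image"];cv2.imwrite("pics/side12.png",cv2.resize(i[160:270,240:350],None,fx=5,fy=5,interpolation=2))
E
```

```text
time_s: 29.3
position: [458.5, 24.2, 201.1]
orientation: [0.805, 0.594, 0.003, -0.002]
force: [1.4, -0.0, -1.4]
gripper_width: 0.583
x,y 28.920477408623924 1.9433586894331258 Fx,Fy,Fz 0.4031078787829708 -1.3246790287060957 -1.3556251636166567 torque [-0.03  0.03 -0.04] 0.5827108297320948
```

View pics/wrist12.png

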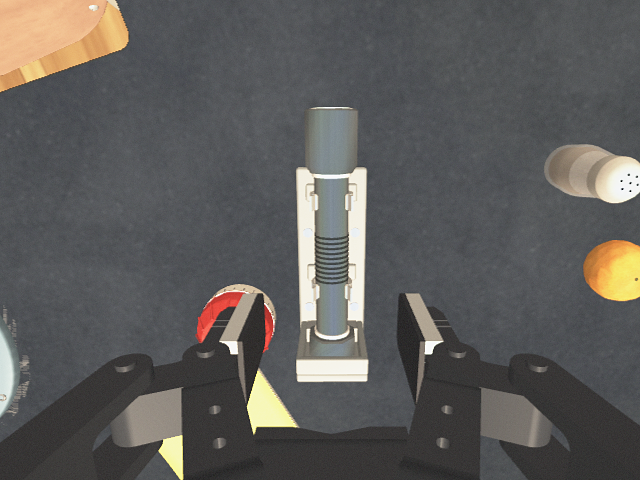

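View pics/scene12.png

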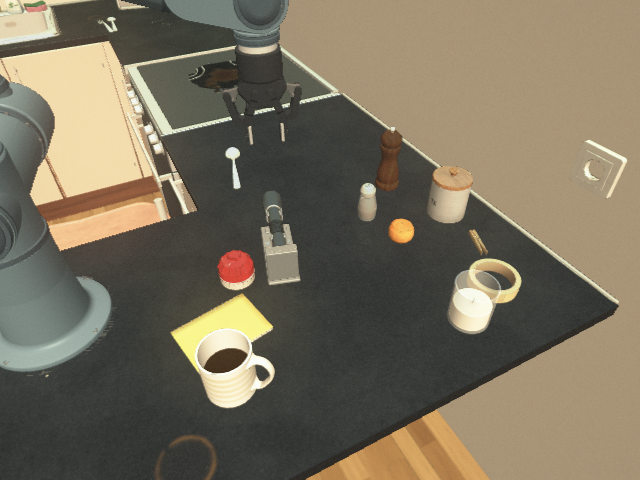

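View pics/side12.png

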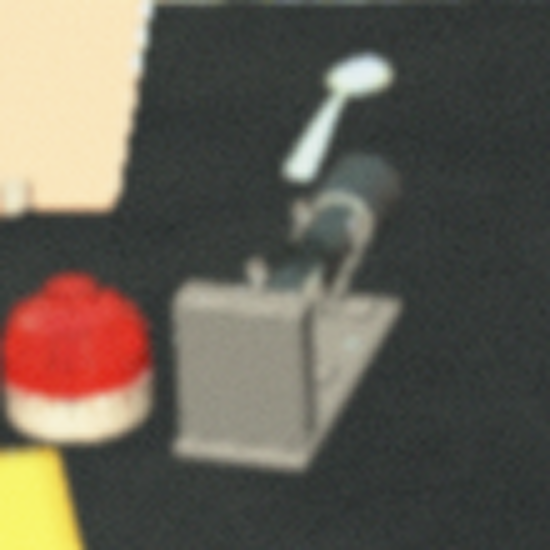

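```bash
python3 - <<'E'
from h import *
u=np.array([.2914,.9566]);n=np.array([-.9566,.2914]);s0=np.array([451.95,-4.0])
d=ctrl.get_image("wrist")
for nm,q,z in [("head ring",(332,176),62),("tail ring",(332,337),62),("lens end top",(331,108),68),("knurl first",(332,236),62),("knurl last",(332,283),62),("sock front",(332,358),78)]:
    p=plane(d,*q,z)[:2];print(nm,u@(p-s0),n@(p-s0))
E
```

```text
head ring 59.7449614553534 -0.753244229983441
tail ring -76.84923482096838 -0.2823731841596555
lens end top 108.86736764366503 -0.17216109106214889
knurl first 12.378609791000327 -0.589961717599604
knurl last -27.548598043732532 -0.4523236142066108
sock front -87.09398716755005 -0.15152432329569387
```

```bash
python3 -c "
from workcell import ctrl
print(ctrl.hand_in())"
```

```text
the job is handed in; nothing more can be done
None
```

The torch is in both clips with its tail on the contact plate, released, and the job was handed in at about 29 s. No verdict was reported.

**What I did:** I gripped the barrel in the middle and pressed it into the clips clear of the socket. The wrist read about +4 N partway down and −7 N (pulling down) at the end, which I took as the snap. I then slid it tail first about 19 mm until the tail met the plate and pushed in steps. The push was 10 N, then 15 N at the wrist. Less the 1–4 N drag, that puts roughly 11–14 N on the plate. I unloaded, opened the fingers and withdrew upwards.

**Last checks:**
- **Position:** The wrist picture shows both clips round the barrel. The lens end lies at 108.9 mm and the head ring at 59.7 mm along the seat, where 108 and 60 are expected. The measured sideways offset is under 1 mm.
- **Surroundings:** The arm stands clear and the other things look unmoved in the last picture.

**What failed or disagreed:**
- **First grasp:** It closed on nothing, because the fingertips sit about 30 mm higher than the reported tool point. I measured this in two views and lowered the arm to match.
- **Sideways position:** The cameras disagreed by 1–2 mm on where the cradle stands across the seat, so I corrected it by 1.2 mm before pressing in.
- **Torch height:** The first two-view measurement with the wrist camera read about 27 mm. The fixed cameras gave 19.4 mm, close to the stated 20 mm.
- **Plate force:** I did not measure it directly; it is inferred from the wrist force.

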